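# Seat a bearing cap in an alternator end bracket and swing the clamp arm over it

### The arm

A 6-joint arm with a two-finger parallel gripper is mounted at the origin on the work surface. World frame = base frame: x ahead of the robot, y to its left, z up, the work surface at z = 0. Lengths are in m, angles in degrees, forces in N, time in s.
With the tool pointing down it reaches from about 0.25 to 0.725 m from the base axis. Payload 9.7 kg.
Tool frame: the origin (TCP) lies at the very end of the fingers, on their centre line; the grasp point (between the pads) lies grasp_offset behind it (grasp_offset is the distance from the TCP to the grasp point, in m); z points along the fingers, y is the line along which they close (so a half turn about z gives the same grasp; the last joint's range is limited). The gripper opens to 85 mm and grips with 20 to 120 N. Pads are 22 mm wide; open, the fingers measure 114 mm over their backs; the gripper's body (76 mm by 85 mm) begins 54 mm behind the grasp point. The pads swing forward as they close: fully open they stand 13 mm farther back than shut.
Start: joints at [-65.546, 4.979, 10.078, 95.1, 0, 90], TCP at [0.228, -0.501, 0.231] pointing down, gripper open.
Joint ranges: [-179.16, 179.16], [-48.56, 103.87], [-65.8, 70.77], [-126.05, 130.52], [-82.76, 87.17], [-180, 180]. Speed limits (degrees/s): [127.2, 127.2, 147.25, 180, 180, 180].

### API

Orientations are given as [roll, pitch, yaw] about the fixed x, y, z axes, in that order (R = Rz(yaw) Ry(pitch) Rx(roll)).
In Python, from workcell import get_obs, camera, calibration, job_done, recognise, cut_out, mark_of, grasp_offset gives the robot as it stands.
- The arm moves only by the tool servo_tool, never from a script. Its argument "moves" is a list of rows, each a list of 3 entries, a list of its own where there are three numbers: the turn, a rotation vector about the tool's x, y, z in degrees, then the shift along the tool's x, y, z in m, then the opening in per cent of the stroke, from 0 (shut) to 100 (fully open). In form: [[[ax, ay, az], [x, y, z], claw], ...]. A call has 1 to 12 rows; each row shifts and turns the commanded pose from where the row before left it, along the tool's axes as they then stand; what a row does not reach is not made up. A row lasts 1/10 s, in which the tool goes at most 50 mm and 8.59 degrees, less where a joint would pass 70% of its speed; a pose out of reach is approached as far as the arm can. A call is refused whole if a number of a shift passes 0.05 or a number of a turn 8.59, either way. A call with a gripper value outside its range is refused whole. The fingers move at their own pace and stop on an object; "force" is the grip in N (left out, the last holds). Time passes only in rows, so rows that do not move let the fingers close. It gives the time, the measured TCP pose, the force, the opening and the grip force at its end, in the units of the state.
- get_obs(): the state, without advancing time (a new reading comes with each control period).
- camera(name): name is "side" or "top" or "wrist"; returns (picture, depth): 400x640x3 uint8, red, green, blue; 400x640 float32, m along the optical axis (not along the pixel's ray), 0 where there is no reading.
- calibration(name): a dict with "camera_matrix" (3x3 intrinsics, pixels), "R" (3x3) and "t" (3): a world point X has camera coordinates R X + t. Camera axes: x right, y down, z forward; pixel columns grow to the right and rows downward; lengths in m; the calibration is good to about 2 mm. A picture is of the moment at which its call begins: read the wrist's pose just before it. calibration takes no time and is no camera call; for the wrist camera it gives the pose at the moment of the call.
- job_done(): hands the job in; it is judged then, once.
Trained networks look in the newest picture that a camera, given by its name, has taken for a name from the list of things; names that differ only in an ending like _2 or _b are one class to them, and where a whole thing is asked for, a point or a joint stands for the part that bears it (a point fixed in the world has none). Each returns a list of dicts, best first, with "score" (0 to 1); they miss things now and then, are a little off and sometimes report something else, mostly with a low value. They report only what shows in the picture. A call takes as long as a camera call.
- recognise(name, camera): "xyz" ([x, y, z] in m, in the coordinates of the camera as it stood for that picture, good to about 4 mm: the middle of the surface that is visible of it).
- cut_out(name, camera): "mask" (400x640 bool, what is visible of it).
- mark_of(name, camera): "xyz" ([x, y, z] in m, in the coordinates of the camera as it stood for that picture, good to about 4 mm: a listed point, or the origin of a listed thing).
The state is a dict: "time": time; "q": joint angles; "qd": joint speeds; "joint_efforts": joint torques, N m; "ee_pos": TCP position; "tcp_rot": TCP orientation; "wrist_force": force on the tool from outside, world axes, zero at the start; "torque": the same for the moment, N m; "opening": finger opening in m; "grasp_force": force on a finger pad.
Only numpy, scipy, OpenCV 4.12 (cv2) and the standard library are available. Lean on these libraries where they do the work, as an engineer would, in place of code of your own. Each camera call takes 0.05 s, during which the arm holds its last target. There are 200 camera calls.

### The job

Pick up the loose iron bearing cap, lay it gently, flat side down, on the machined top face of the clamped alternator bracket, and slide it about on that face with light pressure until it drops fully into the shallow round recess. Then let go of it and swing the yellow clamp arm round over the cap until it meets its stop. Never lean hard on the cap, and leave the other parts and tools where they lie.

Things in the scene. Friction and masses are not known exactly. Their poses are not given: they have to be found in the camera images.
- cap_center (a point): Centre (half-way up) of the loose bearing cap: dark grey iron, about 0.18 kg, boss up. A round flange 60 mm across and 6 mm thick with a central round boss 26 mm across rising 20 mm above the flange (26 mm overall; origin 13 mm above the underside). z points up out of the boss; it is round, so yaw does not matter. Carried by its boss.
- fixture: Fixed steel holding fixture: base plate 250 x 240 x 12 mm, carrying a round pale aluminium alternator bracket, 150 mm across, held down by two strap clamps (below z = 0.057). Origin on the bench under the middle of the clamped bracket's range, z up. The clamp arm's pivot pillar, 28 mm across, stands at x = 0, y = 0.110 in this frame.
- face (a point): Point on the bracket's flat machined top face, 57 mm above and straight over the fixture's origin, axes as the fixture's. The face is 122 mm across with a round recess 63 mm across, 6 mm deep, flat floor, in its middle; the cap's flange drops flush into it. The bracket is clamped anywhere in its play: face and recess centre are up to 7 mm off this point along x and along y, an offset not measured.
- swing_arm (a joint): Angle of the yellow clamp arm about its upright pillar: 0 = parked, along the fixture's -x; grows anticlockwise from above; 1.571 = at its stop, along the fixture's -y, over the recess. Friction (about 1 N at the knob) holds it. 28 mm wide, underside 23 mm and top 33 mm above the face: it passes 3 mm over the boss of a fully seated cap and strikes that of an unseated one.
- swing_knob (a point): Centre of the upright black knob on top of the clamp arm near its free end: a cylinder 22 mm across, 30 mm high (15 mm either side of this point), 135 mm from the pivot axis, 48 mm above the height of the bracket's face; it swings with the arm.
- pulley: Bystander: steel belt pulley lying flat, diameter 64 mm, 28 mm high; origin at the centre of its underside. Leave it.
- bearing: Bystander: ball bearing lying flat, diameter 47 mm, 14 mm high; origin at the centre of its underside. Leave it.
- spanner: Bystander: spanner 180 mm long lying on the bench. Leave it.
- driver: Bystander: screwdriver with a red handle, 190 mm long, lying on the bench. Leave it.
- brushbox: Bystander: small black brush holder, about 60 x 34 x 16 mm. Leave it.
- pliers: Bystander: pliers with red grips, 150 mm long. Leave them.

How it is judged:
By the outcome, as a careful person would: the job done as asked, in the order asked, and still so for the second after the job is handed in, with the robot touching nothing.
It also fails if it takes over 64 s, if anything falls off the work surface, if the arm or the gripper's body presses on something with over 40 N, if the wrist force passes 120 N, or if a joint passes its speed limit or range.

## Working session

There is one attempt and no reset: what is moved stays moved. The work goes in short steps, Python scripts to look and compute and a tool call to move; the robot and the scene stay as the last step left them, time stands still between calls to the robot, and variables do not carry over. Pictures are saved under pics/ and viewed, at most 10 in all, crops included, and the job is handed in when it is done.

Besides the shell and the picture viewer there is one more tool, called after "Request:" by a JSON object that holds its "api" and its "payload". servo_tool: Moves the arm, as the interface text tells. Its arguments: {"type":"object","properties":{"moves":{"type":"array"},"force":{"type":"number"}},"required":["moves"]}

```bash
mkdir -p pics; cat > h.py <<'E'
import numpy as np, cv2
from workcell import *
def w(p,cal): return np.array(cal["R"]).T@(np.array(p)-np.array(cal["t"]))
def look(cam,names,save=None):
    cal=calibration(cam); im,d=camera(cam)
    if save: cv2.imwrite("pics/"+save,im[:,:,::-1])
    for n in names:
        for f in (mark_of,):
            print(cam,n,[(round(r["score"],2),np.round(w(r["xyz"],cal),4).tolist()) for r in f(n,cam)[:2]])
    return im,d,cal
def cloud(d,cal,mask):
    v,u=np.nonzero(mask&(d>0)); z=d[v,u]
    P=np.linalg.inv(np.array(cal["camera_matrix"]))@np.vstack([u,v,np.ones_like(u)])*z
    return (np.array(cal["R"]).T@(P-np.array(cal["t"])[:,None])).T
E
python3 - <<'E'
from h import *
o=get_obs();print(o["time"],o["ee_pos"],o["tcp_rot"],grasp_offset)
ims=[look(c,["cap_center","fixture","swing_knob","face","swing_arm"])[0] for c in("top","side")]
cv2.imwrite("pics/a.png",ims[0][:,:,::-1]);cv2.imwrite("pics/b.png",ims[1][:,:,::-1])
E
```

```text
0.0 [ 0.22758634 -0.50045704  0.23055984] [-1.79922188e+02  2.47480086e-03  2.44558268e+01] 0.0187
top cap_center [(0.74, [0.6069, -0.2676, 0.0121])]
top fixture [(0.88, [0.6169, 0.019, 0.0025])]
top swing_knob [(0.65, [0.4804, 0.0832, 0.103]), (0.22, [0.523, -0.335, 0.0033])]
top face [(0.59, [0.6205, 0.0152, 0.0581])]Traceback (most recent call last):
  File "<stdin>", line 3, in <module>
  File "h.py", line 9, in look
    print(cam,n,[(round(r["score"],2),np.round(w(r["xyz"],cal),4).tolist()) for r in f(n,cam)[:2]])
                                                                                     ~^^^^^^^
ValueError: it knows: bearing, brushbox, cap_center, driver, face, fixture, pliers, pulley, spanner, swing_knob
```

```bash
python3 - <<'E'
from h import *
im,d,cal=look("top",["cap_center","swing_knob"],"a.png")
np.savez("top.npz",d=d,im=im)
P=cloud(d,cal,np.ones(d.shape,bool))
r=np.hypot(P[:,0]-.62,P[:,1]-.017)
f=P[(r<.075)&(P[:,2]>.04)&(P[:,2]<.07)]
print(len(f),np.histogram(f[:,2],np.arange(.04,.07,.002)))
k=P[(np.hypot(P[:,0]-.48,P[:,1]-.083)<.03)&(P[:,2]>.11)];print("knob",len(k),k.mean(0))
c=P[(np.hypot(P[:,0]-.607,P[:,1]+.268)<.05)&(P[:,2]>.018)];print("boss",len(c),(c.min(0)+c.max(0))/2,c.mean(0))
look("side",["cap_center","swing_knob","face","fixture"],"b.png")
E
```

```text
top cap_center [(0.89, [0.6058, -0.2656, 0.0136])]
top swing_knob [(0.69, [0.4839, 0.0829, 0.1024])]
2083 (array([ 35,  43,  59, 106, 183, 253, 295, 374, 379, 246,  94,  16,   0,
         0,   0]), array([0.04 , 0.042, 0.044, 0.046, 0.048, 0.05 , 0.052, 0.054, 0.056,
       0.058, 0.06 , 0.062, 0.064, 0.066, 0.068, 0.07 ]))
knob 54 [0.47988592 0.08391241 0.11919774]
boss 68 [ 0.60344251 -0.26533978  0.02390862] [ 0.60346901 -0.26500661  0.02456502]
side cap_center [(0.68, [0.6028, -0.2696, 0.0129])]
side swing_knob [(0.72, [0.4816, 0.083, 0.1011]), (0.56, [0.3775, 0.2883, -0.0002])]
side face [(0.55, [0.615, 0.0193, 0.0528])]
side fixture [(0.7, [0.6174, 0.0114, -0.0009])]
```

View pics/a.png

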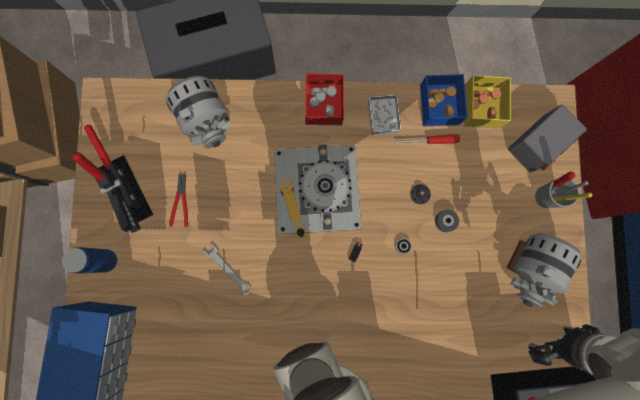

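View pics/b.png

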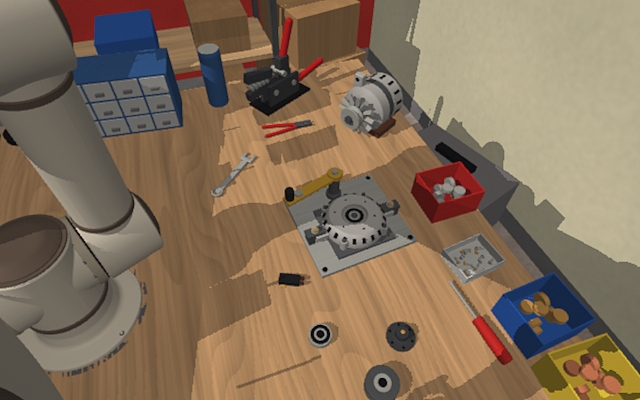

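The top view shows the cap at (421,193), the pulley at (447,220), the bearing at (403,246), the bracket with its recess at (325,185) and the knob at (300,233). The side view agrees, with the cap at (402,336) and the recess at (355,215). I'll square the tool and move over the cap.

Request:
{"api": "servo_tool", "payload": {"moves": [[[0, 0, 8.2], [0, 0, 0], 100], [[0, 0, 8.2], [0, 0, 0], 100], [[0, 0, 8.06], [0, 0, 0], 100], [[0, 0, 0], [0.04, -0.026, 0], 100], [[0, 0, 0], [0.04, -0.026, 0], 100], [[0, 0, 0], [0.04, -0.026, 0], 100], [[0, 0, 0], [0.04, -0.026, 0], 100], [[0, 0, 0], [0.04, -0.026, 0], 100], [[0, 0, 0], [0.04, -0.026, 0], 100], [[0, 0, 0], [0.04, -0.026, 0], 100], [[0, 0, 0], [0.04, -0.026, 0], 100], [[0, 0, 0], [0.04, -0.026, 0], 100]]}}

```text
time: 1.85
ee_pos: [0.5892, -0.2653, 0.2314]
tcp_rot: [180.0, -0.0, -0.0]
wrist_force: [1.0, -0.2, -0.4]
opening: 0.0854
grasp_force: 0.0
```

```bash
python3 - <<'E'
from h import *
o=get_obs();print(o["time"],o["ee_pos"],o["tcp_rot"])
im,d,cal=look("wrist",["cap_center"],"c.png")
m=cut_out("cap_center","wrist")
if m:
  P=cloud(d,cal,m[0]["mask"]);b=P[P[:,2]>.02];f=P[P[:,2]<.012]
  for q in(b,f): print(len(q),(q.min(0)+q.max(0))/2,np.ptp(q,axis=0))
E
```

```text
1.85 [ 0.58920183 -0.26531176  0.23138217] [ 1.79987766e+02 -1.92578521e-02 -1.26374251e-03]
wrist cap_center [(0.79, [0.5995, -0.2667, 0.0158])]
480 [ 0.602803   -0.26756074  0.02523554] [0.02546859 0.02434529 0.0085809 ]
1712 [ 0.6023618  -0.26712058  0.00646683] [0.06034931 0.05794419 0.01098503]
```

View pics/c.png

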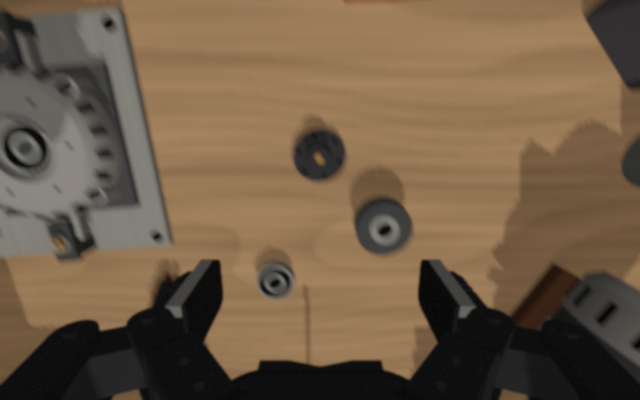

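The wrist picture shows the cap at (319,155), clear of the pulley at (383,226), and the fixture at the left turned by about 12°. I'll descend and grasp it.

Request:
{"api": "servo_tool", "payload": {"moves": [[[0, 0, 0], [0.0133, 0.002, 0.03], 100], [[0, 0, 0], [0, 0, 0.04], 100], [[0, 0, 0], [0, 0, 0.04], 100], [[0, 0, 0], [0, 0, 0.04], 80], [[0, 0, 0], [0, 0, 0.03], 60], [[0, 0, 0], [0, 0, 0.025], 60], [[0, 0, 0], [0, 0, 0.016], 60], [[0, 0, 0], [0, 0, 0], 50], [[0, 0, 0], [0, 0, 0], 40]], "force": 40}}

```text
time: 2.9
ee_pos: [0.6011, -0.2692, 0.0114]
tcp_rot: [180.0, -0.1, -0.0]
wrist_force: [0.2, 0.6, 0.3]
opening: 0.0339
grasp_force: 0.0
```

Request:
{"api": "servo_tool", "payload": {"moves": [[[0, 0, 0], [0, 0, 0], 10], [[0, 0, 0], [0, 0, 0], 10], [[0, 0, 0], [0, 0, 0], 10], [[0, 0, 0], [0, 0, 0], 10], [[0, 0, 0], [0, 0, 0], 10], [[0, 0, 0], [0, 0, 0], 10]]}}

```text
time: 3.5
ee_pos: [0.6019, -0.2693, 0.0124]
tcp_rot: [179.9, -0.2, -0.0]
wrist_force: [-1.3, -1.3, 6.3]
opening: 0.0241
grasp_force: 39.9
```

Request:
{"api": "servo_tool", "payload": {"moves": [[[0, 0, 0], [0, 0, -0.01], 10], [[0, 0, 0], [0, 0, -0.03], 10], [[0, 0, 0], [0, 0, -0.03], 10], [[0, 0, 0], [0, 0, -0.03], 10], [[0, 0, 0], [0, 0, 0], 10], [[0, 0, 0], [0, 0, 0], 10]]}}

```text
time: 4.1
ee_pos: [0.6014, -0.2688, 0.1113]
tcp_rot: [180.0, -0.1, 0.0]
wrist_force: [-0.3, 0.5, -2.2]
opening: 0.0241
grasp_force: 39.5
```

```bash
python3 - <<'E'
from h import *
o=get_obs();print(o["time"],o["ee_pos"],o["tcp_rot"],o["wrist_force"],o["torque"])
im,d,cal=look("wrist",["cap_center","face","fixture","swing_knob"])
ws=im
im,d,cal=look("side",["cap_center"])
a=np.array(cal["R"])@o["ee_pos"]+cal["t"]; uv=np.array(cal["camera_matrix"])@a; u,v=(uv[:2]/uv[2]).astype(int);print(u,v)
c=cv2.resize(im[max(v-60,0):v+60,max(0,u-80):u+80],(480,360),interpolation=2)
out=np.zeros((600,800,3),np.uint8); out[:360,:480]=c; out[360:,400:]=cv2.resize(ws,(400,240))
cv2.imwrite("pics/d.png",out[:,:,::-1])
E
```

```text
4.1 [ 0.60142304 -0.26878861  0.1113025 ] [ 1.79965027e+02 -8.76726803e-02  8.46526909e-04] [-0.28165156  0.50402592 -2.19787406] [-0.00973078  0.0235996   0.02093601]
wrist cap_center [(0.83, [0.5995, -0.2661, 0.1134])]
wrist face []
wrist fixture []
wrist swing_knob []
side cap_center [(0.88, [0.6021, -0.2718, 0.1073])]
409 313
```

View pics/d.png

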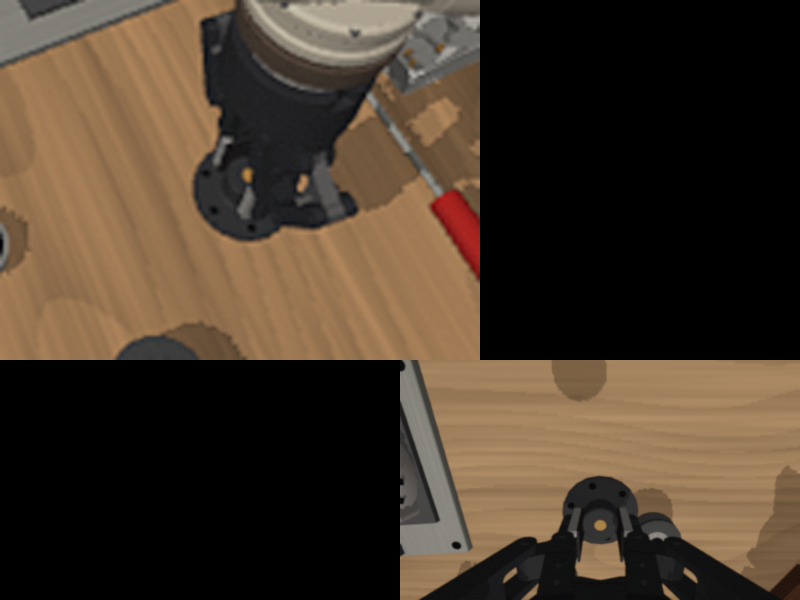

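The cap is held by its boss and level. I'll lift it and carry it next to the bracket so the wrist camera can measure the recess.

Request:
{"api": "servo_tool", "payload": {"moves": [[[0, 0, 0], [0, 0, -0.04], 10], [[0, 0, 0], [0, 0, -0.04], 10], [[0, 0, 0], [0, -0.03, -0.04], 10], [[0, 0, 0], [-0.005, -0.03, -0.01], 10], [[0, 0, 0], [-0.005, -0.03, 0], 10], [[0, 0, 0], [-0.005, -0.03, 0], 10], [[0, 0, 0], [-0.005, -0.03, 0], 10], [[0, 0, 0], [-0.005, -0.03, 0], 10], [[0, 0, 0], [-0.005, -0.03, 0], 10], [[0, 0, 0], [-0.005, -0.03, 0], 10], [[0, 0, 0], [0, -0.03, 0], 10], [[0, 0, 0], [0, -0.02, 0], 10]]}}

```text
time: 5.65
ee_pos: [0.5658, 0.0132, 0.2402]
tcp_rot: [-179.5, 0.0, 1.2]
wrist_force: [-0.0, -0.4, -0.9]
opening: 0.0242
grasp_force: 39.8
```

Request:
{"api": "servo_tool", "payload": {"moves": [[[0, 0, 0], [0, 0, 0], 10], [[0, 0, 0], [0, 0, 0], 10], [[0, 0, 0], [0, 0, 0], 10]]}}

```text
time: 5.95
ee_pos: [0.5662, 0.0099, 0.2401]
tcp_rot: [-179.6, 0.0, 0.8]
wrist_force: [-0.7, 0.1, -1.0]
opening: 0.0239
grasp_force: 39.8
```

```bash
python3 - <<'E'
from h import *
o=get_obs();print(o["time"],o["ee_pos"],o["wrist_force"],o["grasp_force"])
im,d,cal=look("wrist",["cap_center","face","fixture","swing_knob"],"e.png")
np.savez("w.npz",im=im,d=d,R=cal["R"],t=cal["t"],K=cal["camera_matrix"])
P=cloud(d,cal,np.ones(d.shape,bool)); 
m=np.hypot(P[:,0]-.617,P[:,1]-.016)<.085
f=P[m&(P[:,2]>.04)&(P[:,2]<.07)]
print(np.histogram(f[:,2],np.arange(.04,.07,.001)))
E
```

```text
5.95 [0.56624506 0.00986427 0.2401443 ] [-0.66264849  0.0864757  -1.03071403] 39.75208640098572
wrist cap_center [(0.55, [0.5675, 0.0069, 0.2418])]
wrist face [(0.94, [0.6174, 0.0153, 0.0575])]
wrist fixture [(0.84, [0.6164, 0.016, 0.0016])]
wrist swing_knob [(0.97, [0.481, 0.0834, 0.1042])]
(array([  28,   95,  118,  181,  270,  333,  339,  340,  240,  193,  426,
       1274, 2196, 1397,  538,  467, 1006, 3769, 4497, 1158,   48,    0,
          0,    0,    0,    0,    0,    0,    0,    0]), array([0.04 , 0.041, 0.042, 0.043, 0.044, 0.045, 0.046, 0.047, 0.048,
       0.049, 0.05 , 0.051, 0.052, 0.053, 0.054, 0.055, 0.056, 0.057,
       0.058, 0.059, 0.06 , 0.061, 0.062, 0.063, 0.064, 0.065, 0.066,
       0.067, 0.068, 0.069, 0.07 ]))
```

View pics/e.png

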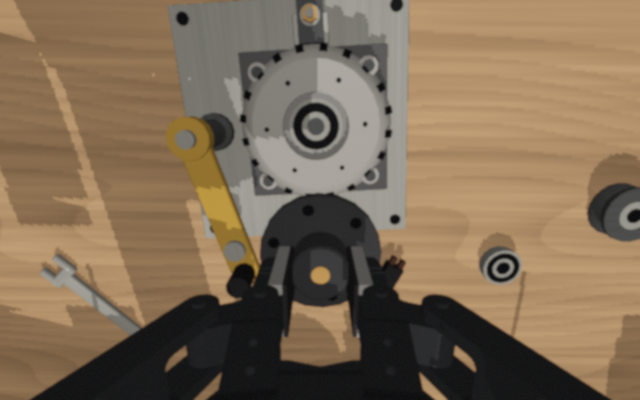

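The recess is at about (316,126) and the held cap at (320,240). I'll fit the recess circle in the depth data, and the boss and flange of the held cap.

```bash
python3 - <<'E'
from h import *
from scipy.optimize import minimize
w_=np.load("w.npz");cal={"R":w_["R"],"t":w_["t"],"camera_matrix":w_["K"]};d=w_["d"]
P=cloud(d,cal,np.ones(d.shape,bool))
m=(np.hypot(P[:,0]-.617,P[:,1]-.016)<.05)&(P[:,2]>.05)&(P[:,2]<.061)
f=P[m]; hi=f[:,2]>.0553
def cost(c):
    r=np.hypot(f[:,0]-c[0],f[:,1]-c[1]); return np.mean((hi-1/(1+np.exp(-(r-.0315)/.001)))**2)
for s in [(.617,.016),(.62,.013),(.614,.019)]:
    q=minimize(cost,s,method="Nelder-Mead",options=dict(initial_simplex=[s,(s[0]+.005,s[1]),(s[0],s[1]+.005)]));print("depth recess",q.x,q.fun)
g=P[(np.hypot(P[:,0]-.617,P[:,1]-.016)<.075)&(P[:,2]>.0555)&(P[:,2]<.062)]
lo=f[~hi]; print("face z",np.median(f[hi,2]),"floor",np.median(lo[:,2]),"floor mean",lo[:,:2].mean(0),"face ext mid",(g.min(0)+g.max(0))/2,np.ptp(g,axis=0))
# held cap
c=P[(np.hypot(P[:,0]-.566,P[:,1]-.0095)<.034)&(P[:,2]>.2)]
print(np.histogram(c[:,2],np.arange(.2,.28,.004)))
fl=c[(c[:,2]<.24)&(c[:,2]>.228)];print("flange z",np.median(fl[:,2]),(fl.min(0)+fl.max(0))/2,np.ptp(fl,axis=0), "max x",np.percentile(fl[:,0],99.5))
im=w_["im"][:,:,::-1].copy()
for c0,r0,z in((q.x,.0315,.057),(q.x,.061,.057)):
  a=np.linspace(0,6.283,200);X=np.c_[c0[0]+r0*np.cos(a),c0[1]+r0*np.sin(a),np.full(200,z)]
  u=(cal["R"]@X.T+cal["t"][:,None]);u=cal["camera_matrix"]@u;u=(u[:2]/u[2]).T*3
  big=cv2.resize(im,None,fx=3,fy=3,interpolation=2) if r0<.05 else big
  cv2.polylines(big,[u.astype(int)],True,(0,0,255),1)
cv2.imwrite("pics/f.png",big[100:620,700:1220])
E
```

```text
depth recess [0.61711405 0.01529166] 0.013189312735609086
depth recess [0.61714639 0.01528229] 0.013188513422483481
depth recess [0.61718074 0.01528744] 0.013196414906834712
face z 0.05814148949947541 floor 0.052474108745619155 floor mean [0.61764832 0.01532994] face ext mid [0.61719645 0.01498954 0.05813485] [0.12743505 0.12966921 0.00525896]
(array([   0,    0,    0,    0,    0,    0,    0,  138, 4852,  479,  161,
        271,  415, 2730,  441,  380,  405,  421,  329,  855]), array([0.2  , 0.204, 0.208, 0.212, 0.216, 0.22 , 0.224, 0.228, 0.232,
       0.236, 0.24 , 0.244, 0.248, 0.252, 0.256, 0.26 , 0.264, 0.268,
       0.272, 0.276, 0.28 ]))
flange z 0.23490719196365784 [0.56743284 0.00894836 0.23426403] [0.05970288 0.05943194 0.01139094] max x 0.5968852321161193
```

View pics/f.png

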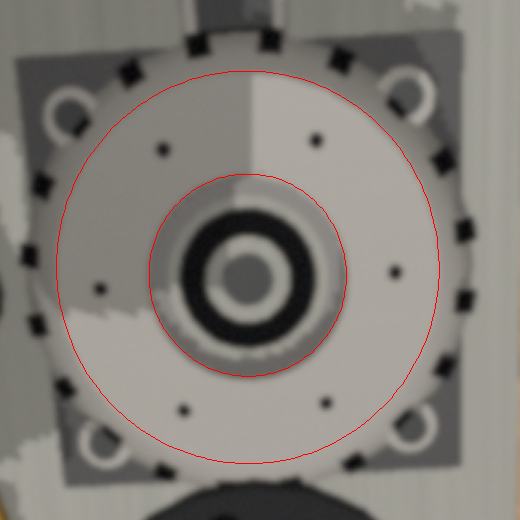

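The circle fits the recess edge: centre (0.6171, 0.0153), with the cap at TCP + (1.2, −0.9) mm. I'll bring the cap down to just above the face, 5 mm short in x.

Request:
{"api": "servo_tool", "payload": {"moves": [[[0, 0, 0], [0.015, -0.003, 0], 10], [[0, 0, 0], [0.015, -0.003, 0], 10], [[0, 0, 0], [0.015, 0, 0.02], 10], [[0, 0, 0], [0, 0, 0.03], 10], [[0, 0, 0], [0, 0, 0.03], 10], [[0, 0, 0], [0, 0, 0.03], 10], [[0, 0, 0], [0, 0, 0.025], 10], [[0, 0, 0], [0, 0, 0.015], 10], [[0, 0, 0], [0, 0, 0.01], 10], [[0, 0, 0], [0, 0, 0.004], 10], [[0, 0, 0], [0, 0, 0], 10], [[0, 0, 0], [0, 0, 0], 10]]}}

```text
time: 7.4
ee_pos: [0.6117, 0.0162, 0.0776]
tcp_rot: [-179.4, -0.1, 1.2]
wrist_force: [0.2, 0.9, -1.1]
opening: 0.0241
grasp_force: 39.8
```

Request:
{"api": "servo_tool", "payload": {"moves": [[[0, 0, 0], [0, 0, 0], 10], [[0, 0, 0], [0, 0, 0.001], 10], [[0, 0, 0], [0, 0, 0.001], 10], [[0, 0, 0], [0, 0, 0.001], 10], [[0, 0, 0], [0, 0, 0.001], 10], [[0, 0, 0], [0, 0, 0], 10]]}}

```text
time: 8.0
ee_pos: [0.6109, 0.0162, 0.0721]
tcp_rot: [-179.4, 0.0, 1.2]
wrist_force: [-0.4, -0.5, -1.1]
opening: 0.0241
grasp_force: 39.8
```

Request:
{"api": "servo_tool", "payload": {"moves": [[[-0.6, 0, 0], [0, 0, 0], 10], [[0, 0, 0], [0, 0, 0.001], 10], [[0, 0, 0], [0, 0, 0.0005], 10], [[0, 0, 0], [0, 0, 0.0005], 10], [[0, 0, 0], [0, 0, 0], 10]]}}

```text
time: 8.5
ee_pos: [0.611, 0.0149, 0.0702]
tcp_rot: [-180.0, 0.0, 1.4]
wrist_force: [0.5, -1.3, -2.1]
opening: 0.0242
grasp_force: 39.8
```

Request:
{"api": "servo_tool", "payload": {"moves": [[[0, 0, 0], [0, 0, 0.0005], 10], [[0, 0, 0], [0, 0, 0.0005], 10], [[0, 0, 0], [0, 0, 0], 10]]}}

```text
time: 8.8
ee_pos: [0.6111, 0.0149, 0.0694]
tcp_rot: [-180.0, -0.0, 1.4]
wrist_force: [0.3, 0.3, -0.7]
opening: 0.0243
grasp_force: 39.9
```

Request:
{"api": "servo_tool", "payload": {"moves": [[[0, 0, 0], [0, -0.0005, 0.0005], 10], [[0, 0, 0], [0, -0.0005, 0.0005], 10], [[0, 0, 0], [0, 0, 0], 10]]}}

```text
time: 9.1
ee_pos: [0.6114, 0.0152, 0.069]
tcp_rot: [-180.0, -0.1, 1.4]
wrist_force: [0.5, -2.5, 3.3]
opening: 0.0241
grasp_force: 40.3
```

Request:
{"api": "servo_tool", "payload": {"moves": [[[0, 0, 0], [0, 0, 0.0005], 10], [[0, 0, 0], [0, 0, 0], 10]]}}

```text
time: 9.3
ee_pos: [0.6116, 0.0153, 0.0687]
tcp_rot: [-180.0, -0.1, 1.4]
wrist_force: [-0.5, -2.4, 6.0]
opening: 0.024
grasp_force: 40.5
```

The cap has touched the face at a light 6 N. Now I'll slide it toward the centre.

Request:
{"api": "servo_tool", "payload": {"moves": [[[0, 0, 0], [0.0005, -0.0002, 0], 10], [[0, 0, 0], [0.0005, -0.0002, 0], 10], [[0, 0, 0], [0.0005, -0.0002, 0], 10], [[0, 0, 0], [0.0005, -0.0002, 0], 10], [[0, 0, 0], [0.0005, 0, 0], 10], [[0, 0, 0], [0.0005, 0, 0], 10]]}}

```text
time: 9.9
ee_pos: [0.6139, 0.0162, 0.068]
tcp_rot: [-179.9, 0.0, 1.5]
wrist_force: [-1.8, -0.1, 4.3]
opening: 0.0241
grasp_force: 40.2
```

Request:
{"api": "servo_tool", "payload": {"moves": [[[0, 0, 0], [0.0005, 0, 0], 10], [[0, 0, 0], [0.0005, 0, 0], 10], [[0, 0, 0], [0.0003, 0, 0], 10], [[0, 0, 0], [0, 0, 0], 10]]}}

```text
time: 10.3
ee_pos: [0.6153, 0.0161, 0.0672]
tcp_rot: [-179.9, 0.0, 1.5]
wrist_force: [0.2, -0.7, -1.3]
opening: 0.0243
grasp_force: 39.7
```

The force vanished and z dropped, so the cap is entering the recess. I'll follow it down gently.

Request:
{"api": "servo_tool", "payload": {"moves": [[[0, 0, 0], [0, 0, 0.0005], 10], [[0, 0, 0], [0, 0, 0.0005], 10], [[0, 0, 0], [0, 0, 0.0005], 10], [[0, 0, 0], [0, 0, 0], 10]]}}

```text
time: 10.7
ee_pos: [0.6153, 0.016, 0.0662]
tcp_rot: [-179.9, 0.0, 1.5]
wrist_force: [0.3, 0.1, -1.1]
opening: 0.0237
grasp_force: 39.7
```

Request:
{"api": "servo_tool", "payload": {"moves": [[[0, 0, 0], [0, 0, 0.0005], 10], [[0, 0, 0], [0, 0, 0.0005], 10], [[0, 0, 0], [0, 0, 0], 10]]}}

```text
time: 11.0
ee_pos: [0.6153, 0.016, 0.0653]
tcp_rot: [-179.9, 0.0, 1.5]
wrist_force: [0.6, 0.7, -2.1]
opening: 0.0241
grasp_force: 39.7
```

Request:
{"api": "servo_tool", "payload": {"moves": [[[0, 0, 0], [0, 0, 0.0005], 10], [[0, 0, 0], [0, 0, 0.0005], 10], [[0, 0, 0], [0, 0, 0.0005], 10], [[0, 0, 0], [0, 0, 0], 10]]}}

```text
time: 11.4
ee_pos: [0.6153, 0.016, 0.0638]
tcp_rot: [-179.9, 0.0, 1.5]
wrist_force: [0.7, 0.3, -1.4]
opening: 0.0244
grasp_force: 39.7
```

Request:
{"api": "servo_tool", "payload": {"moves": [[[0, 0, 0], [0, 0, 0.0005], 10], [[0, 0, 0], [0, 0, 0.0005], 10], [[0, 0, 0], [0, 0, 0], 10]]}}

```text
time: 11.7
ee_pos: [0.6154, 0.016, 0.0633]
tcp_rot: [-179.9, -0.0, 1.5]
wrist_force: [-2.6, 0.4, 4.5]
opening: 0.024
grasp_force: 40.2
```

It seated at about 5 N, a full 6 mm below the face. I'll relax the pressure, release and rise.

Request:
{"api": "servo_tool", "payload": {"moves": [[[0, 0, 0], [0, 0, -0.0005], 20], [[0, 0, 0], [0, 0, 0], 45], [[0, 0, 0], [0, 0, 0], 60], [[0, 0, 0], [0, 0, 0], 60], [[0, 0, 0], [0, 0, 0], 60], [[0, 0, 0], [0, 0, -0.01], 60], [[0, 0, 0], [0, 0, -0.03], 60], [[0, 0, 0], [0, 0, -0.04], 60], [[0, 0, 0], [-0.02, 0, -0.04], 60], [[0, 0, 0], [-0.03, 0, -0.03], 60], [[0, 0, 0], [0, 0, -0.01], 60], [[0, 0, 0], [0, 0, 0], 60]]}}

```text
time: 12.9
ee_pos: [0.566, 0.0146, 0.2262]
tcp_rot: [-179.9, -0.3, 1.5]
wrist_force: [-0.1, 0.1, -0.5]
opening: 0.0515
grasp_force: 0.0
```

```bash
python3 - <<'E'
from h import *
o=get_obs();print(o["time"],o["ee_pos"],o["tcp_rot"],o["wrist_force"])
im,d,cal=look("wrist",["cap_center","face","fixture","swing_knob"],"g.png")
P=cloud(d,cal,np.ones(d.shape,bool)); r=np.hypot(P[:,0]-.6171,P[:,1]-.0153)
for n,m in(("boss",r<.011),("flange",(r>.017)&(r<.028)),("face",(r>.037)&(r<.055))): print(n,np.median(P[m,2]))
m=(r>.017)&(r<.028);A=np.c_[P[m,:2]-[.6171,.0153],np.ones(m.sum())];print("tilt",np.linalg.lstsq(A,P[m,2],rcond=None)[0])
b=P[(r<.03)&(P[:,2]>.07)];print("boss c",(b.min(0)+b.max(0))/2)
k=P[(np.hypot(P[:,0]-.481,P[:,1]-.083)<.02)&(P[:,2]>.117)];print("knob",len(k),(k.min(0)+k.max(0))/2,np.ptp(k,axis=0))
E
```

```text
12.9 [0.56599056 0.01456748 0.22618109] [-179.92659394   -0.26032309    1.45720484] [-0.13717192  0.05251907 -0.48711384]
wrist cap_center [(0.96, [0.6153, 0.0131, 0.0645])]
wrist face []
wrist fixture []
wrist swing_knob [(0.63, [0.4486, -0.2128, -0.0021])]
boss 0.07822538072970195
flange 0.05819218383640538
face 0.298098324094309
tilt [ 0.002415   -0.00038323  0.05818464]
boss c [0.61636936 0.01498538 0.07588814]Traceback (most recent call last):
  File "<stdin>", line 8, in <module>
    return umr_minimum(a, axis, None, out, keepdims, initial, where)
ValueError: zero-size array to reduction operation minimum which has no identity
```

View pics/g.png

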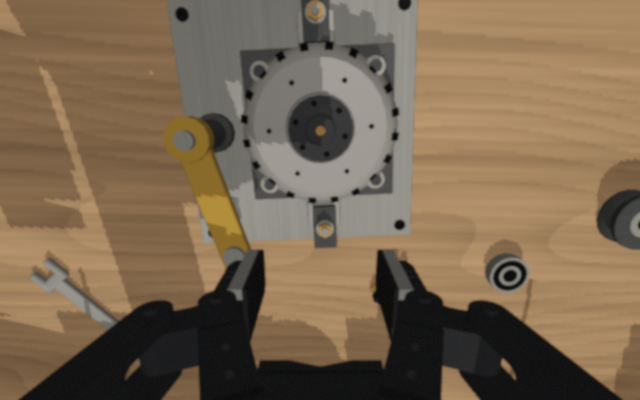

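The wrist view shows the cap flush in the recess at (320,130), with flange height equal to face height. Next I'll measure the arm geometry from the earlier frame.

```bash
python3 - <<'E'
from h import *
w_=np.load("w.npz");cal={"R":w_["R"],"t":w_["t"],"camera_matrix":w_["K"]};d=w_["d"]
hsv=cv2.cvtColor(w_["im"],cv2.COLOR_RGB2HSV)
y=(hsv[...,0]>15)&(hsv[...,0]<32)&(hsv[...,1]>150)
n,l,s,_=cv2.connectedComponentsWithStats(y.astype(np.uint8));i=1+s[1:,4].argmax();print(s[i])
P=cloud(d,cal,l==i);P=P[(P[:,2]>.086)&(P[:,2]<.1)];print(np.median(P,0))
K=w_["K"];R=w_["R"];t=w_["t"]
def ray(u,v,z):
    a=R.T@(np.linalg.inv(K)@[u,v,1]);c=-R.T@t;return c+a*(z-c[2])/a[2]
print("pivot",ray(185,139,.093)); print("nut",ray(234,250,.093))
c=P[:,:2].mean(0);u,S,vt=np.linalg.svd(P[:,:2]-c);print("dir deg",np.degrees(np.arctan2(vt[0,1],vt[0,0])),c)
# plate corner holes
for uv in((182,18),(396,5),(395,219)): print("hole",uv,ray(*uv,.012))
print(get_obs()["q"])
E
```

```text
[ 166  117   94  164 4336]
[0.56567811 0.10841998 0.09147206]
pivot [0.60673179 0.12761641 0.093     ]
nut [0.50289203 0.09131339 0.093     ]
dir deg -161.25999728686702 [0.56289936 0.10780521]
hole (182, 18) [0.71802103 0.15159666 0.012     ]
hole (396, 5) [ 0.73229526 -0.06167493  0.012     ]
hole (395, 219) [ 0.50875066 -0.07829954  0.012     ]
[1.43646402e+00 7.10080331e+00 1.12990625e+01 9.43543295e+01
 7.44606465e-02 1.79980375e+02]
```

Request:
{"api": "servo_tool", "payload": {"moves": [[[0, 0, -5.8], [0, 0, 0], 60], [[0, 0, -5.7], [0, 0, 0], 60], [[0, 0, -5.7], [0, 0, 0], 60], [[0, 0, 0], [-0.0148, -0.0233, 0], 60], [[0, 0, 0], [-0.0148, -0.0233, 0], 60], [[0, 0, 0], [-0.0148, -0.0233, 0], 60], [[0, 0, 0], [-0.0148, -0.0234, 0], 60], [[0, 0, 0], [0, 0, 0.03], 60], [[0, 0, 0], [0, 0, 0.03], 60], [[0, 0, 0], [0, 0, 0], 60], [[0, 0, 0], [0, 0, 0], 60]]}}

```text
time: 14.25
ee_pos: [0.4791, 0.084, 0.1632]
tcp_rot: [-179.9, 0.1, 18.7]
wrist_force: [0.3, -0.2, 0.8]
opening: 0.0511
grasp_force: 0.0
```

```bash
python3 - <<'E'
from h import *
o=get_obs();print(o["time"],o["ee_pos"],o["tcp_rot"],o["q"][5])
look("wrist",["swing_knob"],"i.png");look("top",["swing_knob"]);look("side",["swing_knob"])
E
```

```text
14.25 [0.47914244 0.08399478 0.1632147 ] [-1.79912656e+02  8.68977489e-02  1.86525587e+01] 171.24766529744787
wrist swing_knob [(0.9, [0.4776, 0.0828, 0.1076])]
top swing_knob []
side swing_knob [(0.84, [0.4807, 0.0834, 0.1]), (0.73, [0.6178, 0.0102, 0.0626])]
```

View pics/i.png

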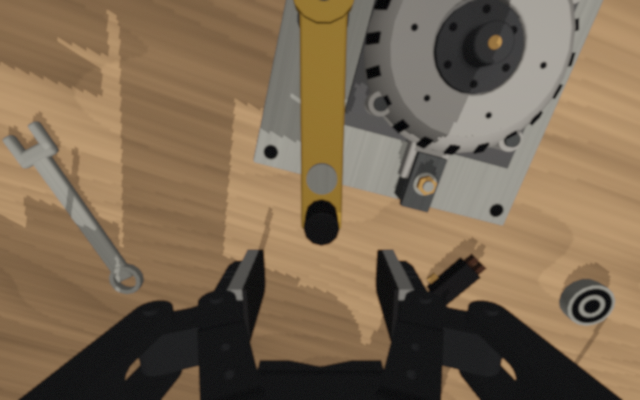

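The knob at (320,222) is centred between the fingers and the arm is aligned with the tool. I'll descend and grip lightly.

Request:
{"api": "servo_tool", "payload": {"moves": [[[0, 0, 0], [0, 0, 0.02], 60], [[0, 0, 0], [0, 0, 0.02], 60], [[0, 0, 0], [0, 0, 0.015], 60], [[0, 0, 0], [0, 0, 0.0115], 50], [[0, 0, 0], [0, 0, 0], 35], [[0, 0, 0], [0, 0, 0], 20], [[0, 0, 0], [0, 0, 0], 20], [[0, 0, 0], [0, 0, 0], 20], [[0, 0, 0], [0, 0, 0], 20], [[0, 0, 0], [0, 0, 0], 20]], "force": 20}}

```text
time: 15.55
ee_pos: [0.4794, 0.0841, 0.0971]
tcp_rot: [-179.9, -0.0, 18.7]
wrist_force: [-2.3, -0.2, -4.5]
opening: 0.0209
grasp_force: 22.1
```

Request:
{"api": "servo_tool", "payload": {"moves": [[[0, 0, -4], [0.0003, 0.0094, 0], 20], [[0, 0, -4], [0.0003, 0.0094, 0], 20], [[0, 0, -4], [0.0003, 0.0094, 0], 20], [[0, 0, 0], [0, 0, 0], 20]]}}

```text
time: 15.95
ee_pos: [0.4912, 0.0577, 0.0971]
tcp_rot: [-180.0, -0.0, 30.7]
wrist_force: [-3.8, -2.9, -1.7]
opening: 0.0207
grasp_force: 22.4
```

Request:
{"api": "servo_tool", "payload": {"moves": [[[0, 0, -4], [0.0003, 0.0094, 0], 20], [[0, 0, -4], [0.0003, 0.0094, 0], 20], [[0, 0, -4], [0.0003, 0.0094, 0], 20], [[0, 0, -4], [0.0003, 0.0094, 0], 20], [[0, 0, -4], [0.0003, 0.0094, 0], 20], [[0, 0, 0], [0, 0, 0], 20]]}}

```text
time: 16.55
ee_pos: [0.5215, 0.0218, 0.0971]
tcp_rot: [-180.0, 0.1, 50.6]
wrist_force: [-5.1, -6.5, 0.6]
opening: 0.0213
grasp_force: 22.6
```

Request:
{"api": "servo_tool", "payload": {"moves": [[[0, 0, -4], [0.0003, 0.0094, 0], 20], [[0, 0, -4], [0.0003, 0.0094, 0], 20], [[0, 0, -4], [0.0003, 0.0094, 0], 20], [[0, 0, -4], [0.0003, 0.0094, 0], 20], [[0, 0, -4], [0.0003, 0.0094, 0], 20], [[0, 0, -4], [0.0003, 0.0094, 0], 20], [[0, 0, 0], [0, 0, 0], 20]]}}

```text
time: 17.25
ee_pos: [0.5718, -0.0046, 0.0971]
tcp_rot: [180.0, 0.1, 74.6]
wrist_force: [-3.1, -9.9, -0.3]
opening: 0.0211
grasp_force: 22.5
```

Request:
{"api": "servo_tool", "payload": {"moves": [[[0, 0, -4], [-0.0005, 0.0094, 0], 20], [[0, 0, -4], [-0.0003, 0.0094, 0], 20], [[0, 0, -4], [-0.0003, 0.0094, 0], 20], [[0, 0, -2], [0, 0.0047, 0], 20], [[0, 0, 0], [0, 0, 0], 20]]}}

```text
time: 17.75
ee_pos: [0.604, -0.0096, 0.0971]
tcp_rot: [179.9, -0.1, 88.6]
wrist_force: [-0.3, -1.1, -1.1]
opening: 0.0213
grasp_force: 22.5
```

Request:
{"api": "servo_tool", "payload": {"moves": [[[0, 0, -1.5], [0, 0.0035, 0], 20], [[0, 0, -1], [0, 0.0023, 0], 20], [[0, 0, 0], [0, 0, 0], 20]]}}

```text
time: 18.05
ee_pos: [0.6095, -0.0096, 0.0971]
tcp_rot: [180.0, -0.1, 91.2]
wrist_force: [-0.1, 0.7, 0.0]
opening: 0.0214
grasp_force: 22.5
```

Request:
{"api": "servo_tool", "payload": {"moves": [[[0, 0, -1], [0, 0.0023, 0], 20], [[0, 0, -1], [0, 0.0023, 0], 20], [[0, 0, 0], [0, 0, 0], 20]]}}

```text
time: 18.35
ee_pos: [0.6141, -0.0095, 0.0971]
tcp_rot: [180.0, -0.1, 93.2]
wrist_force: [-0.1, 1.8, 1.1]
opening: 0.0212
grasp_force: 22.6
```

Request:
{"api": "servo_tool", "payload": {"moves": [[[0, 0, -0.5], [0, 0.0012, 0], 20], [[0, 0, -0.5], [0, 0.0012, 0], 20], [[0, 0, 0], [0, 0, 0], 20]]}}

```text
time: 18.65
ee_pos: [0.6163, -0.0094, 0.0971]
tcp_rot: [180.0, -0.1, 94.2]
wrist_force: [0.0, 3.3, 2.1]
opening: 0.0213
grasp_force: 22.8
```

Request:
{"api": "servo_tool", "payload": {"moves": [[[0, 0, -0.5], [0, 0.0012, 0], 20], [[0, 0, -0.5], [0, 0.0012, 0], 20], [[0, 0, 0], [0, 0, 0], 20]]}}

```text
time: 18.95
ee_pos: [0.6178, -0.0093, 0.0971]
tcp_rot: [-179.9, -0.1, 95.2]
wrist_force: [-6.1, 3.3, 6.0]
opening: 0.0208
grasp_force: 23.1
```

Request:
{"api": "servo_tool", "payload": {"moves": [[[0, 0, 0], [0, 0.001, 0], 20], [[0, 0, 0], [0, 0.001, 0], 20], [[0, 0, 0], [0, 0, 0], 20]]}}

```text
time: 19.25
ee_pos: [0.6179, -0.0093, 0.0969]
tcp_rot: [-179.7, -0.1, 95.2]
wrist_force: [-17.0, 2.2, 11.0]
opening: 0.0212
grasp_force: 23.8
```

Position has stalled at 0.618 and the reaction is rising, so the arm is at its stop. I'll relax, release, retreat and check.

Request:
{"api": "servo_tool", "payload": {"moves": [[[0, 0, 0], [0, -0.001, 0], 20], [[0, 0, 0], [0, -0.0008, -0.001], 20], [[0, 0, 0], [0, 0, 0], 35], [[0, 0, 0], [0, 0, 0], 55], [[0, 0, 0], [0, 0, 0], 55], [[0, 0, 0], [0, 0, 0], 55], [[0, 0, 0], [0, 0, -0.02], 55], [[0, 0, 0], [0, 0, -0.04], 55], [[0, 0, 0], [0, 0, -0.04], 55], [[0, 0, 0], [-0.03, 0, -0.03], 55], [[0, 0, 0], [-0.04, 0, 0], 55], [[0, 0, 0], [0, 0, 0], 55]]}}

```text
time: 20.45
ee_pos: [0.6256, -0.0831, 0.2287]
tcp_rot: [179.9, 0.0, 95.0]
wrist_force: [0.5, 0.3, -1.0]
opening: 0.047
grasp_force: 0.0
```

```bash
python3 - <<'E'
from h import *
o=get_obs();print(o["time"],o["ee_pos"],o["tcp_rot"],o["wrist_force"],o["opening"])
im,d,cal=look("wrist",["swing_knob","cap_center"],"j.png")
hsv=cv2.cvtColor(im,cv2.COLOR_RGB2HSV);y=(hsv[...,0]>15)&(hsv[...,0]<32)&(hsv[...,1]>150)
P=cloud(d,cal,y);P=P[(P[:,2]>.085)&(P[:,2]<.1)];c=P[:,:2].mean(0);vt=np.linalg.svd(P[:,:2]-c)[2];print("dir",np.degrees(np.arctan2(vt[0,1],vt[0,0])),c)
look("side",["swing_knob"])
E
```

```text
20.45 [ 0.62558754 -0.08306056  0.22867063] [1.79888125e+02 1.74068502e-02 9.49745418e+01] [ 0.47771002  0.33914764 -1.00356019] 0.04702350654738835
wrist swing_knob [(0.93, [0.6163, -0.0092, 0.1062])]
wrist cap_center []
dir -85.36115402954579 [0.61365145 0.03387339]
side swing_knob [(0.93, [0.6182, -0.0075, 0.1024]), (0.42, [0.5893, 0.436, -0.0034])]
```

View pics/j.png

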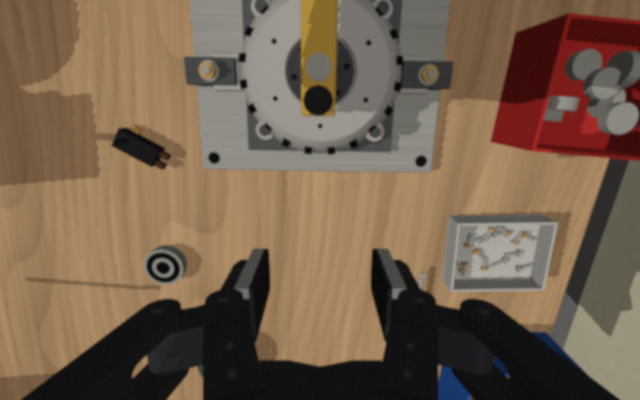

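The wrist picture shows the arm along the fixture's −y, over the seated cap, with the knob at (318,100). The robot is clear and the other parts are undisturbed.

```bash
python3 -c "
from workcell import *
print(job_done())"
```

```text
the job is handed in; nothing more can be done
None
```

The cap is seated flush in the recess, the yellow clamp arm is swung over it to its stop, the gripper is clear, and the job was handed in at about 20.5 s of the 64 s allowed; no verdict came back.

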